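Open the model case and push up the stuck cottage

TASK

Push the lid of the plywood model case up past its balance point so that it stays open by itself, without flinging it. Then push the steel ejector bar on the front of the case all the way up, so that the model cottage stuck in its nest stands up out of it, and leave it there upright. Do not disturb the other models and things.

Things in the scene. Friction and masses are not known exactly. Their poses are not given: they have to be found in the camera images.
- case: Plywood case fixed to the table: 150 mm deep (own x), 250 wide (own y), 110 high without lid, walls 8 mm. Origin: centre of underside; own z up; front faces own -x, roughly to the robot's right. Seen from its front: right half (own -y): grey block, top at 95 mm, with a 49 x 49 mm nest centred at own (-10, -60) mm, nest floor at 50 mm. Left: open bay with a tin. Lid hinged on the rear top edge.
- lid (a joint): Angle of the lid in rad: 0 closed, grows as it opens up and to the rear, stop at 2.0. Plywood panel 150 x 250 x 10 mm with a grey pad beneath, 0.35 to 0.7 kg, no catch. The hinge turns freely: let go below about 1.5 rad it falls shut; beyond about 1.6 it falls back onto its stop and stays. Raise it by pushing up under its tongue (2 to 4 N).
- lid_hinge (a point): Point on the lid's hinge axis at mid width; the axis runs along the case's own y, 75 mm behind the case's centre and 110 mm above the table. The frame turns with the lid.
- lid_tongue (a point): Middle of the lower front edge of the lid's finger tongue: a plywood tab 70 mm wide (case y), 10 thick, sticking out 25 mm in front of the case's front wall, left of middle (case own y +60 mm). The edge is 110 mm above the table when closed, 175 mm from the hinge axis; the space beneath is free. Frame turns with the lid (own -x out of the tongue, z up when closed).
- ejector (a joint): Lift of the steel ejector in m: 0 down (start), 0.032 fully up against its stop. It slides straight up, stiffly (about 6 N of friction plus the weight of the model), and stays where it is left.
- ejector_bar (a point): Centre of the ejector's cross bar: level round steel bar 10 mm thick, 70 long along case y, 30 mm in front of the front wall (case own y -60 mm), centre 55 mm above the table when down. A 10 mm wide stem runs from its middle down to a flat arm just above the table that goes through a slot to the rod under the nest. Push the bar up from below and the rod rises through the nest floor.
- cottage: Model cottage with plaster walls, dark pitched roof and a chimney: 46 x 46 mm, 48 mm high, about 0.1 to 0.2 kg. Origin: centre of its underside; own z up. It starts sunk in the nest, underside 50 mm above the table; fully pushed up its underside is 82 mm above the table, still guided by the top 13 mm of the nest.
- bus: Bystander: white model bus with a black roof, 130 x 44 x 50 mm, stands behind the case. Origin: centre of the underside.
- saloon: Bystander: grey model car, 85 x 36 x 32 mm, beside the case. Origin: centre of the underside.
- lorry: Bystander: brown model lorry, 100 x 40 x 45 mm. Origin: centre of the underside.
- kiosk: Bystander: small blue model kiosk, 34 x 34 x 66 mm, beside the case. Origin: centre of the underside.
- die: Bystander: white die of 18 mm, behind the case. Origin: centre of the underside.
- mug: Bystander: white mug, 80 mm across, 90 mm high, to the right. Origin: centre of the underside.
- token_tin: Bystander: flat aluminium tin, 60 x 50 x 22 mm, in the left bay of the case. Origin: centre of the underside.

How it is judged:
On the way, in this order (a step that is already met when the one before it is completed fails the run):
1. the lid stands open past its balance point (beyond 1.75 rad) with nothing touching it (value of joint lid above 1.75 rad and contact force between each of the arm, the fingers and lid below 0.1 N), for 0.3 s.
2. the ejector is pushed up, at least 28 mm, with the cottage on it (value of joint ejector above 0.028 m and z of cottage in the frame of case above 0.076 m), for 0.2 s.
At the end, for the whole second after the job is handed in: The lid stands open by itself beyond 1.75 rad; the ejector is up by at least 28 of its 32 mm; the cottage stands on it in its nest, its underside 76 to 90 mm above the table, within 10 mm of the nest centre front to back, tilted less than 10 degrees and at rest (all of step 2 and value of joint lid above 1.75 rad and z of cottage in the frame of case below 0.09 m and angle between cottage's own z axis and vertical below 0.17 rad and horizontal distance between cottage and case below 0.075 m and x of cottage in the frame of case between -0.02 and 0 m and linear speed of cottage below 0.02 m/s); the robot touches nothing.
It fails at once if the lid is flung or slammed (faster than 6 rad/s) (velocity of joint lid above 6 rad/s or velocity of joint lid below -6 rad/s).
It fails at once if a bystander is moved by more than 25 mm (distance of any of bus, saloon, lorry, kiosk, die, mug, token_tin from where it was at the start of the episode above 0.025 m).
It also fails if it takes over 45 s, if anything falls off the work surface, if the arm or the gripper's body presses on something with over 40 N, if the wrist force passes 120 N, or if a joint passes its speed limit or range.

ROBOT

A 7-joint arm with a two-finger parallel gripper is mounted at the origin on the work surface. World frame = base frame: x ahead of the robot, y to its left, z up, the work surface at z = 0. Lengths are in m, angles in rad, forces in N, time in s.
With the tool pointing down it reaches from about 0.425 to 0.8 m from the base axis. Payload 8.3 kg.
Tool frame: the origin (TCP) lies midway between the tips of the shut fingers; the grasp point (between the pads) lies 19 mm behind it; z points along the fingers, x is the direction in which the jaws open and shut, and the axes are right-handed (so a half turn about z gives the same grasp; the last joint's range is limited). The gripper opens to 85 mm and grips with 20 to 120 N. Pads are 22 mm wide; open, the fingers measure 114 mm over their backs; the gripper's body (76 mm by 85 mm) begins 54 mm behind the grasp point. The pads swing forward as they close: fully open they stand 13 mm farther back than shut.
Start: joints at [-1.302, 0.383, 0.016, 1.37, -0.006, 1.388, -0.046], TCP at [0.204, 0.591, 0.231] pointing down, gripper open.
Joint ranges: [-2.95, 2.95], [-0.25, 2.06], [-1.52, 1.56], [0.18, 2.33], [-1.44, 4.58], [0.02, 2.06], [-3.01, 3.01]. Speed limits (rad/s): [2.39, 2.39, 3.01, 3.01, 3.14, 3.14, 3.14].

INTERFACE

Orientations are given as a rotation vector (axis times angle).
In Python, from plant import ctrl, read_camera, ticket, nets gives the robot as it stands.
- The arm moves only by the tool drive_tool, never from a script. Its arguments are lists of equal length, an entry for each row: "xyz": the shift along the world's x, y, z in cm, a list of three; "delta_rot": the turn, a rotation vector about the world's x, y, z in degrees, a list of three; "hand": the opening, from 0 (shut) to 1 (fully open). A call has 1 to 5 rows; each row is the pose to reach, as a shift and turn from the pose commanded when the call began; what a row does not reach only later rows make up. A row lasts 1/8 s, in which the tool goes at most 62.5 mm and 10.7 degrees, less where a joint would pass 70% of its speed; a pose out of reach is approached as far as the arm can. A call with a gripper value outside its range is refused whole. The fingers move at their own pace and stop on an object; "newtons" is the grip in N (left out, the last holds). Time passes only in rows, so rows that repeat a pose let the fingers close. It gives the time, the measured TCP pose, the force and the opening at its end, in the units of the state.
- ctrl.get_obs(): the state, without advancing time (a new reading comes with each control period).
- read_camera(name): name is "side" or "top" or "wrist"; returns a dict with "frame" (480x640x3 uint8, red, green, blue), "fov_y" (degrees; the focal length in pixels is half the picture's height over the tangent of half this angle, whatever the lens; pixels are square), "cx", "cy" (the principal point, pixels), "dist" ([k1, k2, p1, p2, k3] as OpenCV has them; the pictures are not rectified), "R" (3x3) and "t" (3): a world point X has camera coordinates R X + t. Camera axes: x right, y down, z forward; pixel columns grow to the right and rows downward; lengths in m; the calibration is good to about 2 mm. A picture is of the moment at which its call begins. There is no depth.
- ticket.hand_in(): hands the job in, once; it reports no verdict.
Trained networks look in the newest picture that a camera, given by its name, has taken for a name from the list of things; names that differ only in an ending like _2 or _b are one class to them, and where a whole thing is asked for, a point or a joint stands for the part that bears it (a point fixed in the world has none). Each returns a list of dicts, best first, with "confidence" (0 to 1); they miss things now and then, are a little off and sometimes report something else, mostly with a low value. They report only what shows in the picture. A call takes as long as a camera call.
- nets.boxes_of(camera, label): "pixel" ([column, row] in pixels, amid what is visible of it).
- nets.regions_of(camera, label): "pixels" (480x640 bool, what is visible of it) and "pixel" ([column, row] in pixels, amid what is visible of it).
The state is a dict: "clock": time; "joint_positions": joint angles; "qd": joint speeds; "tau": joint torques, N m; "eef_pos": TCP position; "tool_rot": TCP orientation; "ft_force": force on the tool from outside, world axes, zero at the start; "wrist_torque": the same for the moment, N m; "finger_gap": finger opening in m.
Only numpy, scipy, OpenCV 4.12 (cv2) and the standard library are available. Lean on these libraries where they do the work, as an engineer would, in place of code of your own. Each camera call takes 0.05 s, during which the arm holds its last target. There are 200 camera calls.

## Working session

There is one attempt and no reset: what is moved stays moved. The work goes in short steps, Python scripts to look and compute and a tool call to move; the robot and the scene stay as the last step left them, time stands still between calls to the robot, and variables do not carry over. Pictures are saved under pics/ and viewed, about 8 in all and at most 12, crops included, and the job is handed in when it is done.

Besides the shell and the picture viewer there is one more tool, called after "Emit:" as name(argument=value, ...), one argument or row to a line, values as JSON. drive_tool: Moves the arm, as the interface text tells. Its arguments: {"type":"object","properties":{"xyz":{"type":"array"},"delta_rot":{"type":"array"},"hand":{"type":"array"},"newtons":{"type":"number"}},"required":["xyz","delta_rot","hand"]}

```bash
mkdir -p pics
cat > h.py <<'E'
import numpy as np, cv2
from plant import ctrl, read_camera, ticket, nets
def K(c):
    f=240/np.tan(np.radians(c['fov_y'])/2); return np.array([[f,0,c['cx']],[0,f,c['cy']],[0,0,1]])
def ray(c,p):
    u=cv2.undistortPoints(np.array([[p]],float),K(c),np.array(c['dist'],float))[0,0]
    R=np.array(c['R']);t=np.array(c['t']);d=R.T@np.array([u[0],u[1],1]);return -R.T@t,d
def atz(c,p,z):
    o,d=ray(c,p);return o+d*(z-o[2])/d[2]
def proj(c,X):
    r=cv2.Rodrigues(np.array(c['R'],float))[0]
    return cv2.projectPoints(np.array(X,float).reshape(-1,1,3),r,np.array(c['t'],float),K(c),np.array(c['dist'],float))[0][:,0]
def save(c,n): cv2.imwrite('pics/'+n,c['frame'][:,:,::-1])
E
python3 - <<'E'
from h import *
cs={}
for n in ['side','top']:
    c=read_camera(n); save(c,n+'0.png'); cs[n]=c
    print(n,-np.array(c['R']).T@c['t'])
    for l in ['lid_tongue','lid_hinge','ejector_bar','case','mug','kiosk','saloon','lorry','bus','die','cottage']:
        r=nets.boxes_of(n,l)[:1]
        if r: print(l,np.round(r[0]['pixel'],1),round(r[0]['confidence'],2),np.round(atz(c,r[0]['pixel'],{'lid_tongue':.11,'lid_hinge':.11,'ejector_bar':.055,'case':.1,'mug':.045}.get(l,.03)),3))
s=ctrl.get_obs();print(s)
E
```

```text
side [ 0.55441604 -1.16467074  0.69919717]
lid_tongue [283.4 237.2] 0.55 [ 0.543 -0.082  0.11 ]
lid_hinge [282.9 232.7] 0.98 [ 0.542 -0.06   0.11 ]
ejector_bar [311.3 282.6] 0.55 [ 0.602 -0.19   0.055]
case [285.2 256.5] 0.61 [ 0.547 -0.152  0.1  ]
mug [325.4 404.9] 0.63 [ 0.609 -0.533  0.045]
kiosk [356.  242.4] 0.73 [0.727 0.03  0.03 ]
saloon [356.3 272.2] 0.56 [ 0.711 -0.112  0.03 ]
lorry [325.5 405.2] 0.65 [ 0.611 -0.519  0.03 ]
top [ 0.47499918 -0.03379044  1.89383375]
lid_tongue [318.9 256.5] 0.94 [ 0.539 -0.081  0.11 ]
lid_hinge [321.4 258.8] 0.88 [ 0.533 -0.088  0.11 ]
ejector_bar [356.7 237.4] 0.58 [ 0.601 -0.195  0.055]
case [321.4 255.3] 0.9 [ 0.543 -0.089  0.1  ]
mug [467.7 238.5] 0.67 [ 0.605 -0.534  0.045]
kiosk [291.7 198.1] 0.64 [0.719 0.003 0.03 ]
saloon [320.2 201.2] 0.91 [ 0.711 -0.084  0.03 ]
lorry [146.  229.1] 0.81 [0.616 0.445 0.03 ]
bus [268.8 238.4] 0.73 [0.594 0.071 0.03 ]
{'clock': 1.2, 'joint_positions': array([-1.30189493,  0.38338961,  0.01639699,  1.37013012, -0.00631632,
        1.38820164, -0.04645449]), 'qd': array([ 0.0010127 ,  0.00245119,  0.00031098,  0.00026988, -0.00022989,
       -0.00153507,  0.00158885]), 'tau': array([-4.18106492e-04, -6.27332211e+01,  8.42513423e-01, -3.72088301e+01,
        1.64410751e-02,  2.62376314e-03,  2.54178860e-05]), 'eef_pos': array([0.20353066, 0.59089822, 0.23127214]), 'tool_rot': array([-2.55769798e+00, -1.82420003e+00,  1.72692500e-04]), 'ft_force': array([-0.2713711 ,  0.18847032,  0.91940778]), 'wrist_torque': array([-0.05308309,  0.02898944, -0.02234849]), 'finger_gap': 0.08529070641241458}
```

View pics/side0.png

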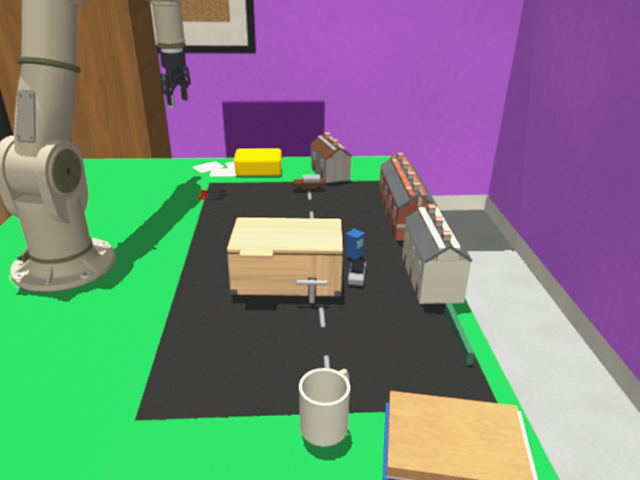

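View pics/top0.png

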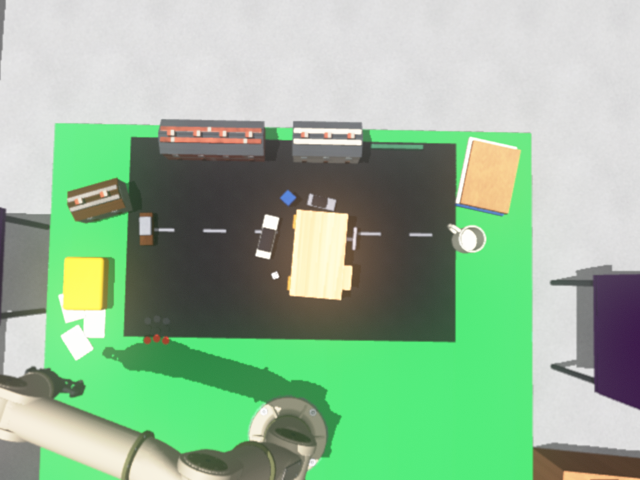

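Side view: the case's front faces the camera (world −y), with the tongue at about (257,252) and the T-shaped ejector bar at (312,283). The mug is at (325,405), well in front. Next I fit the case pose to the lid masks.

```bash
cat > fit.py <<'E'
from h import *
from scipy.optimize import minimize
cs={};ms={}
for n in ['top','side']:
    cs[n]=read_camera(n); r=nets.regions_of(n,'case' if n=='side' else 'lid'); ms[n]=r[0]['pixels']; print(n,r[0]['confidence'],ms[n].sum())
# colour mask of the lid in top
def box(x0,x1,y0,y1,z0,z1): return np.array([[x,y,z] for x in(x0,x1) for y in (y0,y1) for z in (z0,z1)])
B={'top':[box(-.075,.075,-.125,.125,.11,.12),box(-.1,-.07,.025,.095,.11,.12)],'side':[box(-.075,.075,-.125,.125,0,.12),box(-.1,-.07,.025,.095,.11,.12)]}
def W(p,X):
    c,s=np.cos(p[2]),np.sin(p[2]);return np.c_[p[0]+c*X[:,0]-s*X[:,1],p[1]+s*X[:,0]+c*X[:,1],X[:,2]]
def sil(p,n):
    m=np.zeros((480*4,640*4),np.uint8)
    for b in B[n]:
        h=cv2.convexHull(proj(cs[n],W(p,b)).astype(np.float32))
        cv2.fillConvexPoly(m,np.round((h*4+1.5)*16).astype(np.int32),1,shift=4)
    return cv2.resize(m.astype(np.float32),(640,480),interpolation=cv2.INTER_AREA)
def cost(p,ns=('top','side')): return sum(np.abs(sil(p,n)-ms[n]).sum()/ms[n].sum() for n in ns)
for ns in [('top',),('side',),('top','side')]:
    r=minimize(cost,[.54,-.09,1.5],args=(ns,),method='Nelder-Mead',options=dict(initial_simplex=[[.54,-.09,1.5],[.56,-.09,1.5],[.54,-.07,1.5],[.54,-.09,1.65]],xatol=1e-4))
    print(ns,r.x,r.fun)
p=r.x
np.save('case.npy',p)
pts={'tongue':[-.1,.06,.11],'tl':[-.1,.025,.11],'tr':[-.1,.095,.11],'bar':[-.105,-.06,.055],'nest':[-.01,-.06,.1],'hinge':[.075,0,.11],'tongue_hinge':[.075,.06,.11]}
P=W(p,np.array(list(pts.values())))
for k,v in zip(pts,P): print(k,np.round(v,4))
c=cs['side'];im=c['frame'].copy()
for q in proj(c,P): cv2.circle(im,tuple(np.round(q).astype(int)),1,(255,0,0),-1)
im2=cs['top']['frame'].copy()
for q in proj(cs['top'],P): cv2.circle(im2,tuple(np.round(q).astype(int)),1,(255,0,0),-1)
o=np.hstack([cv2.resize(im[200:320,210:370],None,fx=2.5,fy=2.5),cv2.resize(im2[190:310,260:420],None,fx=2.5,fy=2.5)])
cv2.imwrite('pics/fit.png',o[:,:,::-1])
E
python3 fit.py
```

```text
top 0.95 4669
side 0.66 8571
('top',) [ 0.54579756 -0.07957591  1.50229183] 0.020293424716213322
('side',) [ 0.55241944 -0.07870702  1.4940421 ] 0.023115739120289348
('top', 'side') [ 0.54871042 -0.07967936  1.50555369] 0.07944356175829781
tongue [ 0.4823 -0.1756  0.11  ]
tl [ 0.5172 -0.1778  0.11  ]
tr [ 0.4474 -0.1733  0.11  ]
bar [ 0.6017 -0.1884  0.055 ]
nest [ 0.6079 -0.0936  0.1   ]
hinge [ 0.5536 -0.0048  0.11  ]
tongue_hinge [ 0.4937 -0.0009  0.11  ]
```

View pics/fit.png

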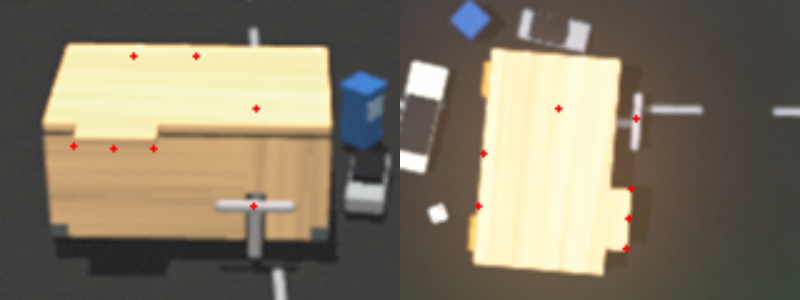

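The fit agrees with both pictures to about 3 mm. The tongue's lower edge is near (0.482, −0.176, 0.11), the bar near (0.602, −0.19, 0.055), and the case yaw is about 1.50. Now I swing round to the front of the case.

Emit:
drive_tool(
  xyz=[
    [5,-6,4],
    [10,-12,8],
    [15,-18,12],
    [18,-23,14],
    [20,-26,14],
  ],
  delta_rot=[
    [0,0,-8],
    [0,0,-16],
    [0,0,-24],
    [0,0,-32],
    [0,0,-40],
  ],
  hand=[0,0,0,0,0],
)

```text
clock: 2.02
eef_pos: [0.3793, 0.3655, 0.3603]
tool_rot: [-3.028, -0.833, -0.002]
ft_force: [1.0, 0.4, -0.3]
finger_gap: -0.0001
```

Emit:
drive_tool(
  xyz=[
    [3,-5,0],
    [5,-11,0],
    [7,-17,0],
    [8,-23,0],
    [8,-30,0],
  ],
  delta_rot=[
    [0,0,-8],
    [0,0,-16],
    [0,0,-24],
    [0,0,-32],
    [0,0,-40],
  ],
  hand=[0,0,0,0,0],
)

```text
clock: 2.65
eef_pos: [0.4585, 0.0722, 0.3588]
tool_rot: [-3.131, 0.255, -0.0]
ft_force: [0.8, -0.4, 1.5]
finger_gap: 0.0002
```

Run:
```python
from h import *
s=ctrl.get_obs();print(s['clock'],s['joint_positions'].round(3),s['eef_pos'],s['ft_force']);print(cv2.Rodrigues(s['tool_rot'])[0].round(3))
```

```text
2.65 [-0.757 -0.019  0.528  1.563  0.009  1.594 -0.391] [0.4585213  0.07217301 0.35876603] [ 0.79201808 -0.36355967  1.4511637 ]
[[ 0.987 -0.162  0.   ]
 [-0.162 -0.987  0.   ]
 [ 0.    -0.    -1.   ]]
```

Emit:
drive_tool(
  xyz=[
    [0,-6,0],
    [0,-12,0],
    [0,-18,-1],
    [0,-24,-3],
    [0,-30,-6],
  ],
  delta_rot=[
    [0,0,5],
    [0,0,5],
    [0,0,5],
    [0,0,5],
    [0,0,5],
  ],
  hand=[0,0,0,0,0],
)

```text
clock: 3.28
eef_pos: [0.4584, -0.2229, 0.3015]
tool_rot: [-3.139, 0.109, -0.005]
ft_force: [1.8, 1.3, -1.5]
finger_gap: -0.0001
```

Emit:
drive_tool(
  xyz=[
    [0,0,-1],
    [0,0,-2],
    [0,0,-4],
    [0,0,-6],
    [0,0,-8],
  ],
  delta_rot=[
    [10,-0.7,0],
    [20,-1.4,0],
    [30,-2.1,0],
    [40,-2.8,0],
    [50,-3.5,0],
  ],
  hand=[0,0,0,0,0],
)

```text
clock: 3.9
eef_pos: [0.4586, -0.2215, 0.2211]
tool_rot: [-2.261, 0.078, -0.04]
ft_force: [1.6, 0.5, -0.2]
finger_gap: 0.0002
```

Emit:
drive_tool(
  xyz=[
    [0,0,0],
    [0,0,0],
  ],
  delta_rot=[
    [5,-0.3,0],
    [5,-0.3,0],
  ],
  hand=[0,0],
)

```text
clock: 4.15
eef_pos: [0.4576, -0.2218, 0.2193]
tool_rot: [-2.177, 0.081, -0.036]
ft_force: [-0.6, -0.4, 1.1]
finger_gap: 0.0002
```

Run:
```python
from h import *
s=ctrl.get_obs();print(s['clock'],s['joint_positions'].round(3),s['eef_pos'],s['ft_force']);print(cv2.Rodrigues(s['tool_rot'])[0].round(3))
c=read_camera('side');save(c,'s1.png')
```

```text
4.15 [ 0.368  0.706  0.704  1.438 -0.929  2.028  1.05 ] [ 0.45760826 -0.22175591  0.2192736 ] [-0.56878496 -0.43802323  1.0533816 ]
[[ 0.997 -0.045  0.057]
 [-0.072 -0.569  0.819]
 [-0.004 -0.821 -0.571]]
```

View pics/s1.png

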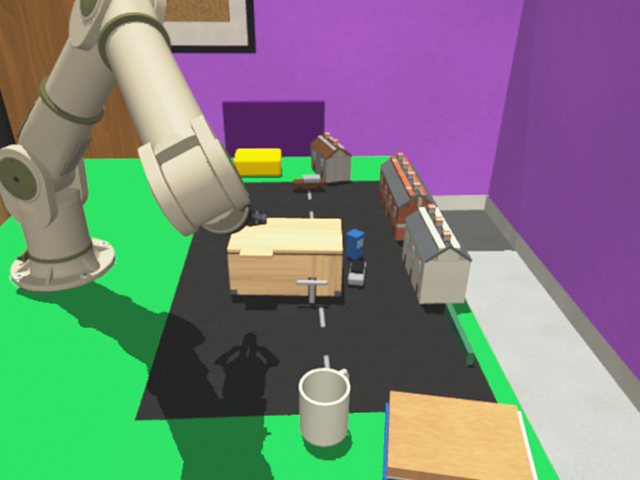

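The tool is now pitched 35° down, pointing at the front. Next it goes low in front of the tongue.

Emit:
drive_tool(
  xyz=[
    [1,-2,-3],
    [1.7,-2.5,-7],
    [1.7,-2.5,-11],
    [1.7,-2.5,-13.5],
    [1.7,-2.5,-13.5],
  ],
  delta_rot=[
    [0,0,0],
    [0,0,0],
    [0,0,0],
    [0,0,0],
    [0,0,0],
  ],
  hand=[0,0,0,0,0],
)

```text
clock: 4.82
eef_pos: [0.4755, -0.2449, 0.0858]
tool_rot: [-2.178, 0.076, -0.037]
ft_force: [-0.1, 0.3, 0.5]
finger_gap: 0.0
```

Run:
```python
from h import *
s=ctrl.get_obs();print(s['clock'],s['joint_positions'].round(3),s['eef_pos'],s['ft_force']);print(cv2.Rodrigues(s['tool_rot'])[0].round(3))
c=read_camera('side');save(c,'s2.png')
```

```text
4.825 [ 0.424  0.921  0.649  1.406 -0.978  1.909  1.177] [ 0.47547053 -0.24487856  0.08582741] [-0.088487    0.33280778  0.49885589]
[[ 0.998 -0.041  0.055]
 [-0.068 -0.57   0.819]
 [-0.002 -0.821 -0.572]]
```

View pics/s2.png

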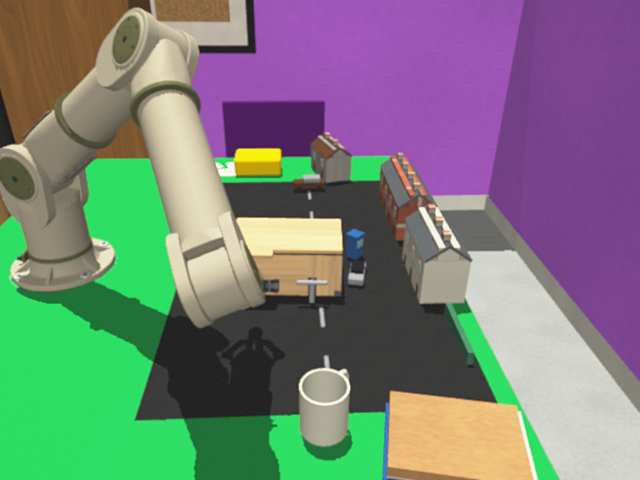

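Emit:
drive_tool(
  xyz=[
    [0,3,-0.6],
    [0.2,6,-0.6],
    [0.2,7.5,-0.6],
    [0.2,7.5,0],
    [0.2,7.5,0.6],
  ],
  delta_rot=[
    [0,0,0],
    [0,0,0],
    [0,0,0],
    [0,0,0],
    [0,0,0],
  ],
  hand=[0,0,0,0,0],
)

```text
clock: 5.5
eef_pos: [0.4774, -0.1722, 0.0932]
tool_rot: [-2.18, 0.077, -0.04]
ft_force: [-0.6, -0.6, -0.5]
finger_gap: 0.0003
```

Emit:
drive_tool(
  xyz=[
    [0,0,0.8],
    [0,0,1.6],
  ],
  delta_rot=[
    [0,0,0],
    [0,0,0],
  ],
  hand=[0,0],
)

```text
clock: 5.75
eef_pos: [0.4772, -0.1717, 0.1085]
tool_rot: [-2.179, 0.078, -0.039]
ft_force: [0.8, 0.5, -2.5]
finger_gap: -0.0001
```

Emit:
drive_tool(
  xyz=[
    [0,0.7,1.7],
    [0,1.5,3.3],
    [0,2.3,4.8],
    [0,3.2,6.3],
    [0,4.2,7.7],
  ],
  delta_rot=[
    [0,0,0],
    [0,0,0],
    [0,0,0],
    [0,0,0],
    [0,0,0],
  ],
  hand=[0,0,0,0,0],
)

```text
clock: 6.38
eef_pos: [0.4774, -0.1278, 0.1864]
tool_rot: [-2.178, 0.076, -0.039]
ft_force: [1.0, -2.3, -1.5]
finger_gap: -0.0003
```

Run:
```python
from h import *
s=ctrl.get_obs();print(s['clock'],s['joint_positions'].round(3),s['eef_pos'],s['ft_force'])
c=read_camera('side');save(c,'s3.png')
for n in ['side','top']:
    if n=='top': read_camera(n)
    for l in ['lid','lid_tongue']:
        r=nets.boxes_of(n,l)[:1]; print(n,l,r)
```

```text
6.375 [ 0.205  0.632  0.685  1.63  -0.965  1.866  1.024] [ 0.47740178 -0.12782123  0.18637349] [ 1.0263851  -2.32329334 -1.52761339]
side lid [{'pixel': [307.9, 215.5], 'confidence': 0.68}]
side lid_tongue [{'pixel': [304.7, 217.5], 'confidence': 0.83}]
top lid [{'pixel': [312.6, 257.7], 'confidence': 0.86}]
top lid_tongue [{'pixel': [313.8, 255.7], 'confidence': 0.94}]
```

View pics/s3.png

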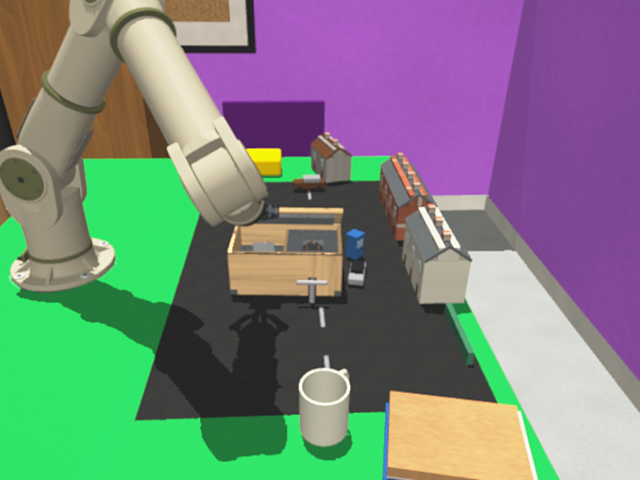

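Emit:
drive_tool(
  xyz=[
    [0,0.9,2.0],
    [0,2.9,3.2],
    [0,4.1,4.1],
    [0,5.4,4.9],
    [0,6.8,5.5],
  ],
  delta_rot=[
    [0,0,0],
    [0,0,0],
    [0,0,0],
    [0,0,0],
    [0,0,0],
  ],
  hand=[0,0,0,0,0],
)

```text
clock: 7.3
eef_pos: [0.4773, -0.0602, 0.2404]
tool_rot: [-2.178, 0.077, -0.039]
ft_force: [1.2, -1.8, 0.2]
finger_gap: -0.0002
```

Emit:
drive_tool(
  xyz=[
    [0,1.4,0.4],
    [0,2.8,0.8],
    [0,4.3,1.0],
    [0,5.8,1.0],
    [0,7.0,0.9],
  ],
  delta_rot=[
    [0,0,0],
    [0,0,0],
    [0,0,0],
    [0,0,0],
    [0,0,0],
  ],
  hand=[0,0,0,0,0],
)

```text
clock: 7.92
eef_pos: [0.4772, 0.0105, 0.2492]
tool_rot: [-2.178, 0.076, -0.038]
ft_force: [1.0, -0.3, -0.3]
finger_gap: 0.0
```

Run:
```python
from h import *
s=ctrl.get_obs();print(s['clock'],s['joint_positions'].round(3),s['eef_pos'],s['ft_force'])
print(cv2.Rodrigues(s['tool_rot'])[0].round(3))
c=read_camera('side');d=read_camera('top')
o=np.hstack([cv2.resize(x['frame'][a:a+180,b:b+160],None,fx=2.5,fy=2.5) for x,a,b in((c,140,200),(d,160,240))])
cv2.imwrite('pics/s4.png',o[:,:,::-1])
```

```text
7.925 [-0.058  0.361  0.679  1.813 -0.98   1.723  0.791] [0.47715692 0.01046684 0.24916265] [ 0.99940334 -0.32330115 -0.32122932]
[[ 0.998 -0.04   0.056]
 [-0.069 -0.57   0.819]
 [-0.001 -0.821 -0.571]]
```

View pics/s4.png

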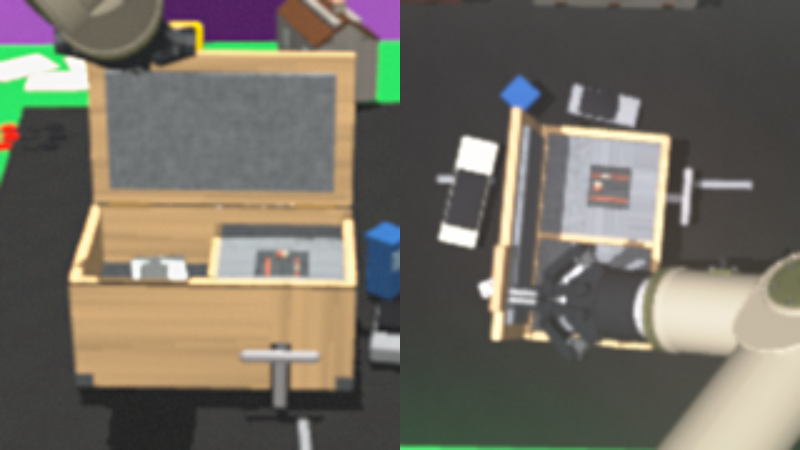

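The lid is past upright, with its underside facing the front. I push it a little further, gently, then withdraw.

Emit:
drive_tool(
  xyz=[
    [0,1,0],
    [0,2,-0.3],
    [0,3,-0.6],
    [0,3,-0.6],
    [0,-1,0],
  ],
  delta_rot=[
    [0,0,0],
    [0,0,0],
    [0,0,0],
    [0,0,0],
    [0,0,0],
  ],
  hand=[0,0,0,0,0],
)

```text
clock: 8.65
eef_pos: [0.4768, 0.0016, 0.2494]
tool_rot: [-2.176, 0.071, -0.035]
ft_force: [0.2, -1.2, 0.0]
finger_gap: -0.0
```

Emit:
drive_tool(
  xyz=[
    [0,-5,0],
    [0,-10,0],
    [0,-15,0],
    [0,-20,0],
    [0,-25,0],
  ],
  delta_rot=[
    [0,0,0],
    [0,0,0],
    [0,0,0],
    [0,0,0],
    [0,0,0],
  ],
  hand=[0,0,0.3,0.35,0.35],
)

```text
clock: 9.28
eef_pos: [0.4774, -0.252, 0.248]
tool_rot: [-2.178, 0.077, -0.036]
ft_force: [1.6, 1.0, -1.3]
finger_gap: 0.0301
```

```bash
cat > lid.py <<'E'
from h import *
from scipy.optimize import minimize,minimize_scalar
def W(p,X):
    c,s=np.cos(p[2]),np.sin(p[2]);return np.c_[p[0]+c*X[:,0]-s*X[:,1],p[1]+s*X[:,0]+c*X[:,1],X[:,2]]
s=ctrl.get_obs();print(s['clock'],s['eef_pos'],s['ft_force'],s['finger_gap'])
p=np.load('case.npy')
# lid angle by silhouette of panel
for n in ['top','side']:
    c=read_camera(n); r=nets.regions_of(n,'lid')
    if not r: print(n,'none');continue
    m=r[0]['pixels']
    def cost(th):
        a=np.array([[x,y,z] for x in(-.15,0) for y in(-.125,.125) for z in(0,.01)]);b=np.array([[x,y,z] for x in(-.175,-.15) for y in(.025,.095) for z in(0,.01)])
        k=np.zeros((480,640),np.uint8)
        for q in(a,b):
            X=np.c_[.075+q[:,0]*np.cos(th)+q[:,2]*np.sin(th),q[:,1],.11-q[:,0]*np.sin(th)+q[:,2]*np.cos(th)]
            cv2.fillConvexPoly(k,np.round(cv2.convexHull(proj(c,W(p,X)).astype(np.float32))).astype(np.int32),1)
        return (k!=m).sum()/m.sum()
    t=np.arange(1.0,2.1,.05);v=[cost(x) for x in t];print(n,r[0]['confidence'],'theta',t[np.argmin(v)].round(2),min(v))
E
python3 lid.py
python3 - <<'E'
from h import *
for n in ['side','top']:
    c=read_camera(n);r=nets.boxes_of(n,'ejector_bar')[:1]
    if r:print(r,atz(c,r[0]['pixel'],.055))
    save(c,n+'5.png')
E
```

```text
9.275 [ 0.47744243 -0.25195513  0.24798381] [ 1.61060161  1.00189438 -1.27429836] 0.030080129368664357
top 0.71 theta 2.0 0.06336088154269973
side 0.64 theta 2.05 0.3572103572103572
[{'pixel': [311.4, 283.0], 'confidence': 0.55}] [ 0.60244599 -0.19154676  0.055     ]
```

View pics/side5.png

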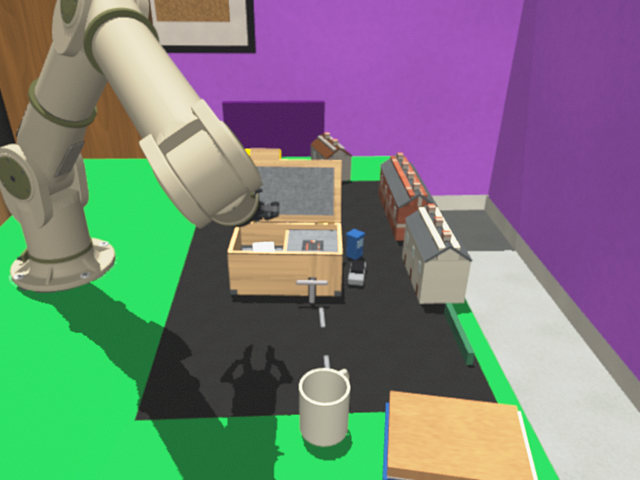

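The lid stands open at its stop (about 2.0 rad), and the hand is clear of it. I'm opening the jaws to 30 mm so they straddle the stem, and moving in front of the bar, estimated at (0.602, −0.191, 0.055).

Emit:
drive_tool(
  xyz=[
    [6,-2,0],
    [12,-3,0],
    [12.5,-3,-6],
    [12.5,-3,-12],
    [12.5,-3,-17],
  ],
  delta_rot=[
    [0,0,0],
    [0,0,0],
    [0,0,0],
    [0,0,0],
    [0,0,0],
  ],
  hand=[0.35,0.35,0.35,0.35,0.35],
)

```text
clock: 10.3
eef_pos: [0.6026, -0.2784, 0.0766]
tool_rot: [-2.178, 0.074, -0.035]
ft_force: [0.9, -0.3, 1.0]
finger_gap: 0.0296
```

Emit:
drive_tool(
  xyz=[
    [0,0,-2],
    [0,0,-3.5],
    [0,0,-5],
    [0,0,-5.6],
    [0,0,-5.6],
  ],
  delta_rot=[
    [0,0,0],
    [0,0,0],
    [0,0,0],
    [0,0,0],
    [0,0,0],
  ],
  hand=[0.35,0.35,0.35,0.35,0.35],
)

```text
clock: 10.92
eef_pos: [0.6024, -0.281, 0.0235]
tool_rot: [-2.178, 0.077, -0.039]
ft_force: [0.3, -0.4, -0.2]
finger_gap: 0.0298
```

Run:
```python
from h import *
s=ctrl.get_obs();print(s['clock'],s['joint_positions'].round(3),s['eef_pos'],s['ft_force'],s['finger_gap']);print(cv2.Rodrigues(s['tool_rot'])[0].round(3))
d=read_camera('top');c=read_camera('side');w=read_camera('wrist')
o=np.hstack([cv2.resize(x['frame'][a:a+180,b:b+160],None,fx=2.5,fy=2.5) for x,a,b in((c,180,230),(d,150,280))])
cv2.imwrite('pics/s6.png',o[:,:,::-1]);save(w,'w6.png')
```

```text
10.925 [ 0.628  1.138  0.249  0.947 -0.896  1.818  0.872] [ 0.60241293 -0.28098605  0.02348831] [ 0.32730716 -0.4457331  -0.18886059] 0.029789210518150946
[[ 0.998 -0.04   0.057]
 [-0.07  -0.57   0.818]
 [-0.001 -0.82  -0.572]]
```

View pics/s6.png

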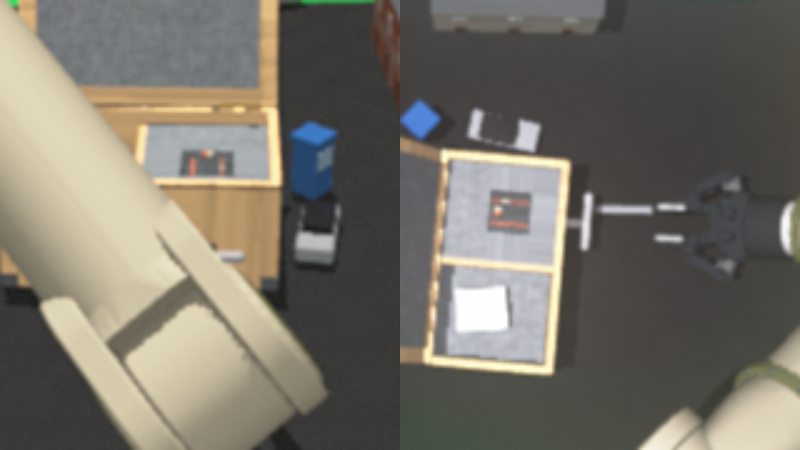

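View pics/w6.png

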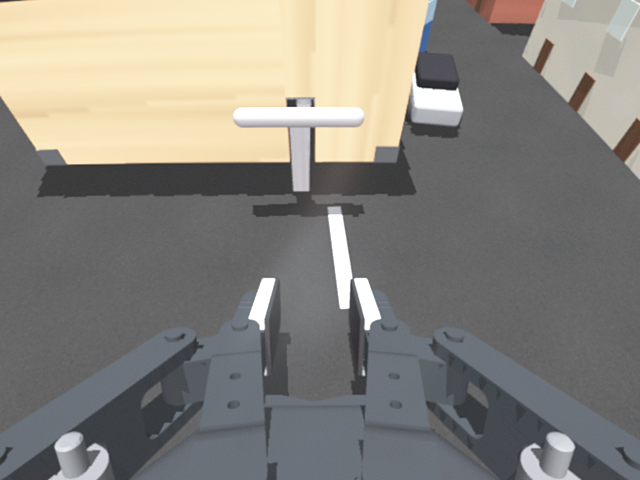

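The wrist view shows the bar at (298,117), slightly left of the mid-finger line at about column 317. I'll compute where that puts it.

Run:
```python
from h import *
w=read_camera('wrist')
for p in [(298,117),(237,117),(361,117)]: print(p,atz(w,p,.055))
r=nets.boxes_of('wrist','ejector_bar')[:1];print(r,atz(w,r[0]['pixel'],.055) if r else 0)
s=ctrl.get_obs();e=s['eef_pos'];R=cv2.Rodrigues(s['tool_rot'])[0]
print('tip mid px',proj(w,[e,e-.019*R[:,2]]))
```

```text
(298, 117) [ 0.60062326 -0.18944037  0.055     ]
(237, 117) [ 0.56821675 -0.18687005  0.055     ]
(361, 117) [ 0.63399058 -0.19169986  0.055     ]
[] 0
tip mid px [[313.57142184 299.09543053]
 [313.46847857 321.13340107]]
```

Emit:
drive_tool(
  xyz=[
    [0,3,-0.2],
    [0,6,-0.2],
    [-0.1,8.5,-0.2],
    [-0.1,10.4,-0.2],
    [-0.1,10.5,-0.2],
  ],
  delta_rot=[
    [0,0,0],
    [0,0,0],
    [0,0,0],
    [0,0,0],
    [0,0,0],
  ],
  hand=[0.35,0.35,0.35,0.35,0.35],
)

```text
clock: 11.8
eef_pos: [0.6018, -0.1741, 0.0221]
tool_rot: [-2.177, 0.074, -0.039]
ft_force: [0.2, -0.7, -0.3]
finger_gap: 0.03
```

Emit:
drive_tool(
  xyz=[
    [0,0,0.5],
    [0,0,1.0],
    [0,0,1.5],
  ],
  delta_rot=[
    [0,0,0],
    [0,0,0],
    [0,0,0],
  ],
  hand=[0.35,0.35,0.35],
)

```text
clock: 12.18
eef_pos: [0.6009, -0.1775, 0.0351]
tool_rot: [-2.18, 0.08, -0.039]
ft_force: [2.7, -3.3, -9.2]
finger_gap: 0.0303
```

Emit:
drive_tool(
  xyz=[
    [0,0.1,0.5],
    [0,0.2,1.0],
    [0,0.2,1.5],
    [0,0.2,1.9],
    [0,0.2,2.1],
  ],
  delta_rot=[
    [0,0,0],
    [0,0,0],
    [0,0,0],
    [0,0,0],
    [0,0,0],
  ],
  hand=[0.35,0.35,0.35,0.35,0.35],
)

```text
clock: 12.8
eef_pos: [0.601, -0.1773, 0.0566]
tool_rot: [-2.183, 0.081, -0.041]
ft_force: [2.3, -9.9, -9.3]
finger_gap: 0.0301
```

Run:
```python
from h import *
s=ctrl.get_obs();print(s['clock'],s['eef_pos'],s['ft_force'])
w=read_camera('wrist');save(w,'w7.png')
g=cv2.cvtColor(w['frame'],cv2.COLOR_RGB2GRAY)
from itertools import product
for z in (.075,.08,.083,.087): print(z,proj(w,[[.601,-.1895,z]]))
r=nets.boxes_of('wrist','ejector_bar')[:1];print(r)
```

```text
12.8 [ 0.60098793 -0.17731691  0.05656337] [ 2.27540569 -9.94705015 -9.31233709]
0.075 [[316.06540658 303.9304554 ]]
0.08 [[316.09837458 297.32746302]]
0.083 [[316.11910004 293.16773388]]
0.087 [[316.14791488 287.3731822 ]]
[{'pixel': [316.1, 290.2], 'confidence': 0.8}]
```

Emit:
drive_tool(
  xyz=[
    [0,0,0.2],
    [0,0,0.4],
    [0,0,0.5],
  ],
  delta_rot=[
    [0,0,0],
    [0,0,0],
    [0,0,0],
  ],
  hand=[0.35,0.35,0.35],
)

```text
clock: 13.28
eef_pos: [0.6009, -0.1774, 0.0597]
tool_rot: [-2.185, 0.083, -0.04]
ft_force: [5.1, -8.4, -19.8]
finger_gap: 0.0298
```

Run:
```python
from h import *
s=ctrl.get_obs();print(s['clock'],s['eef_pos'],s['ft_force'])
w=read_camera('wrist');r=nets.boxes_of('wrist','ejector_bar')[:1];print(r)
print(proj(w,[[.601,-.1895,z] for z in (.08,.083,.087)])[:,1])
```

```text
13.275 [ 0.6008603  -0.17736386  0.05973314] [  5.05931866  -8.44424579 -19.76344944]
[{'pixel': [316.8, 289.3], 'confidence': 0.82}]
[301.4406561  297.44856676 291.89176328]
```

The force rose to 20 N, so the bar is at its stop. I lower off it and withdraw.

Emit:
drive_tool(
  xyz=[
    [0,0,-0.7],
    [0,0,-1.6],
    [0,-2.5,-1.6],
    [0,-6,-1.6],
    [0,-11,-1.6],
  ],
  delta_rot=[
    [0,0,0],
    [0,0,0],
    [0,0,0],
    [0,0,0],
    [0,0,0],
  ],
  hand=[0.35,0.35,0.35,0.35,0.35],
)

```text
clock: 14.0
eef_pos: [0.6022, -0.2826, 0.0473]
tool_rot: [-2.176, 0.072, -0.039]
ft_force: [1.5, -1.3, 1.1]
finger_gap: 0.0298
```

Emit:
drive_tool(
  xyz=[
    [-1,0,4],
    [-5,0,9],
    [-10,0,14],
    [-15,0,16],
    [-15,0,16],
  ],
  delta_rot=[
    [0,0,0],
    [0,0,0],
    [0,0,0],
    [0,0,0],
    [0,0,0],
  ],
  hand=[0.35,0.35,0.35,0.35,0.35],
)

```text
clock: 14.62
eef_pos: [0.4482, -0.2859, 0.2094]
tool_rot: [-2.181, 0.081, -0.043]
ft_force: [1.0, -0.5, 0.3]
finger_gap: 0.0302
```

```bash
python3 lid.py
python3 - <<'E'
from h import *
d=read_camera('top');c=read_camera('side')
B0={'top':dict(mug=(467.7,238.5),kiosk=(291.7,198.1),saloon=(320.2,201.2),lorry=(146,229.1),bus=(268.8,238.4)),'side':dict(mug=(325.4,404.9),kiosk=(356,242.4),saloon=(356.3,272.2))}
for n in B0:
    for l,v in B0[n].items():
        r=nets.boxes_of(n,l)[:1]; print(n,l,np.round(np.array(r[0]['pixel'])-v,1) if r else None)
for l in ['ejector_bar','cottage']:
    for n,x in (('side',c),('top',d)):
        r=nets.boxes_of(n,l)[:1]
        if r: print(n,l,r[0]['pixel'],r[0]['confidence'])
print('bar proj up/down',proj(c,[[.601,-.19,.087],[.601,-.19,.055]]))
o=np.hstack([cv2.resize(x['frame'][a:a+180,b:b+160],None,fx=2.5,fy=2.5) for x,a,b in((c,140,220),(d,150,250))])
cv2.imwrite('pics/s8.png',o[:,:,::-1])
E
```

```text
14.625 [ 0.44820234 -0.28588102  0.20935522] [ 0.98298977 -0.53242108  0.28582689] 0.030194762491921344
top 0.59 theta 2.0 0.06339622641509433
side 0.56 theta 2.05 0.06341096919609317
top mug [-0.1 -1.3]
top kiosk [-3.6  0.7]
top saloon [-1.1  1.4]
top lorry [1.5 0.2]
top bus [-5.9  2.4]
side mug [-0.9  0.1]
side kiosk [-0.5 -1.6]
side saloon [-3.   1.3]
top ejector_bar [356.4, 238.5] 0.49
side cottage [315.6, 238.9] 0.57
top cottage [324.5, 236.7] 0.73
bar proj up/down [[310.75895172 270.13593806]
 [310.70294137 282.62137602]]
```

View pics/s8.png

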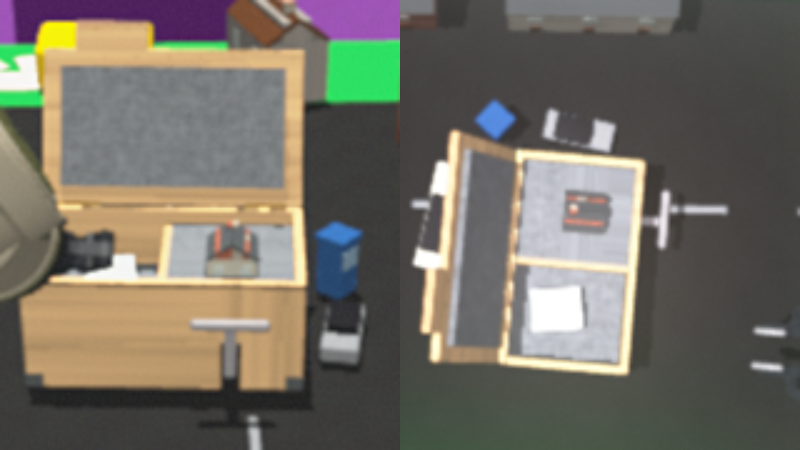

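The side view shows the bar at about (312,270), where full lift should put it (row 270, against 283 when down). The cottage stands upright in its nest, the lid rests on its stop and the hand is clear.

```bash
python3 -c "
from h import *
print(ticket.hand_in())"
```

```text
the job is handed in; nothing more can be done
None
```

I pushed the lid open with the shut fingers under its tongue. Then I pushed the ejector bar up with the jaws either side of its stem until the force rose to 20 N at the stop. I withdrew and handed the job in at about 15 s; the hand-in gave no verdict.

**Last checks:**
- **Lid:** it measured about 2.0 rad in the top view and 2.05 in the side view. The side fit at mid-job was poor (36 % mismatch) because the arm hid part of the lid, but it was good at the end.
- **Ejector:** after I let go, the bar was at row 270 in the side view, the predicted position for the full 32 mm lift. The network did not find the bar in the side view at the end, so I read this from the picture.
- **Cottage:** it stands upright in its nest by eye. I did not measure its tilt or height.
- **Bystanders:** mug, kiosk, saloon and lorry were within 4 pixels of where they started.
    - The bus read 6 pixels off in the top view, most likely because the open lid now covers part of it. The arm never went near it.
    - The die and the token tin were not measured.
- **Hand:** clear of everything at the end.

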